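Free the jammed bracket blank and seat it in the keyed jig

ROBOT

A 7-joint arm with a two-finger parallel gripper is mounted at the origin on the work surface. World frame = base frame: x ahead of the robot, y to its left, z up, the work surface at z = 0. Lengths are in m, angles in rad, forces in N, time in s.
With the tool pointing down it reaches from about 0.4 to 0.925 m from the base axis. Payload 5.6 kg.
Tool frame: the origin (TCP) lies between the finger pads; the fingertips stand 14 mm ahead of it and the grasp point (between the pads) lies 5 mm behind it (ctrl.tip_reach is the distance from the TCP to the fingertips, in m); z points along the fingers, y is the line along which they close (so a half turn about z gives the same grasp; the last joint's range is limited). The gripper opens to 85 mm and grips with 20 to 120 N. Pads are 22 mm wide; open, the fingers measure 114 mm over their backs; the gripper's body (76 mm by 85 mm) begins 54 mm behind the grasp point. The pads swing forward as they close: fully open they stand 13 mm farther back than shut.
Start: joints at [-1.26, 0.468, -0.012, 1.603, 0.006, 1.071, -0.056], TCP at [0.225, 0.61, 0.245] pointing down, gripper open.
Joint ranges: [-2.53, 2.53], [-0.31, 2.02], [-1.57, 1.55], [0.28, 2.44], [-1.29, 4.43], [0.15, 1.84], [-2.92, 2.92]. Speed limits (rad/s): [2.57, 2.57, 3.14, 3.14, 3.14, 3.14, 3.14].

INTERFACE

Orientations are given as a unit quaternion [w, x, y, z].
In Python, from workcell import ctrl gives the robot as it stands. Calls block until the motion is done:
- ctrl.reach(position, orientation): joint-space move of the TCP to a pose.
- ctrl.line_to(position, feed=0.15, frame=None, f_stop=None): straight line of the TCP; frame=None keeps the orientation; feed is the mean speed in m/s. With f_stop (N) it stops when the force on the tool has changed by that much, and returns True; else False.
- ctrl.goto_joints(angles): joint-space move.
- ctrl.gripper_open() and ctrl.grasp(): open the fingers fully, or close them until they stop; the grip force is fixed at half the most.
- ctrl.hold(seconds).
- ctrl.inverse_kinematics(position, orientation): joint angles nearest the present ones, or None.
- ctrl.get_image(name): name is "scene" or "top"; returns the picture (384x512x3 uint8, blue, green, red); there is no depth.
- ctrl.camera_params(name): a dict with "vertical_fov" (degrees; the focal length in pixels is half the picture's height over the tangent of half this angle, whatever the lens; pixels are square), "cx", "cy" (the principal point, pixels), "R" (3x3) and "t" (3): a world point X has camera coordinates R X + t. Camera axes: x right, y down, z forward; pixel columns grow to the right and rows downward; lengths in m; the calibration is good to about 2 mm. A picture is of the moment at which its call begins. camera_params takes no time and is no camera call.
A pose or a line that the arm cannot do raises ctrl.Unreachable and nothing moves.
- ctrl.close_job(): hands the job in, once; it reports no verdict.
Readings, each from a call of its own:
- ctrl.get_clock(): time.
- ctrl.get_joint_pos(): joint angles.
- ctrl.get_joint_velocities(): joint speeds.
- ctrl.get_effort(): joint torques, N m.
- ctrl.get_ee_pos(): TCP position.
- ctrl.get_orientation(): TCP orientation.
- ctrl.get_contact_force(): force on the tool from outside, world axes, zero at the start.
- ctrl.get_torque(): the same for the moment, N m.
- ctrl.get_width(): finger opening in m.
Only numpy, scipy, OpenCV 4.12 (cv2) and the standard library are available. Lean on these libraries where they do the work, as an engineer would, in place of code of your own. Each camera call takes 0.05 s, during which the arm holds its last target. There are 200 camera calls.

TASK

The notched aluminium blank is jammed on edge under the hood at the low end of the feed chute: draw it back up the chute until it is free, lift it out, and lay it flat on the wooden board, right face up, and let go of it there. Then take it again by its long edges and seat it level and fully home on the floor of the keyed jig; if it stops part-way on the key, lift it, turn it half round and try again. Let go of it at the end, and leave the squat tin and the gas tap beside the board where they are.

Things in the scene. Friction and masses are not known exactly. Their poses are not given: they have to be found in the camera images.
- blank_mid (a point): centre of the loose blank, a plain aluminium plate 120 mm long (its x), 56 wide (y), 20 thick (z), about 0.4 kg. It starts on edge in the chute: its plain -y edge down, +y (notched) edge up, +x end downhill under the hood, z axis to the chute's +y side. Set on edge on something level it stands; pushed sideways near its top it tips over flat.
- blank_notch (a point): middle of the blank's one notch, 18 mm wide (along x), 14 deep (y), cut through the whole thickness in its +y edge, 30 mm from the middle towards +x. Right face up means its z axis up: seen from above with the notched edge away from you, the notch is right of the middle.
- chute_floor (a point): middle of the fixed chute's channel floor, 46 mm above the bench; x is level and points to the uphill end, y across, z up. Channel 260 mm long, climbing to +x at 0.14 rad, 23 mm wide between rails 6 thick and 18 high over its floor, so the top 38 mm of the blank is bare. It may be left or right of the board. Its floor is rough: the blank does not slide down by itself.
- hood (a point): uphill edge of the hood's underside, on the centre line, 62 mm above the channel floor. From here the hood covers the lowest 45 mm of the channel: a grey bar 6 mm thick, 51 wide, on two side cheeks. The blank starts with its +x end 20 to 36 mm under it; drawn 45 mm uphill it is clear and lifts straight out.
- board_top (a point): centre of the top of the fixed wooden board, 10 mm above the bench, 220 mm (its x) by 180 mm (its y), clear, for laying the blank on
- nest_seat (a point): centre of the pocket floor of the fixed steel jig, 14 mm above the bench; x along the pocket, y across, z up. Pocket 123 by 59 mm, bounded only by four L-shaped corner blocks, 16 mm high, 8 thick, flared 2 to 3 mm outwards above 8 mm; the long sides' middle is open for fingers; within 20 mm of the middle the base is only 40 mm wide. Home, the blank's centre is 10 mm above this point, z axis up.
- key_place1 (a point): first place of the jig's key, on the pocket floor at jig x=+30, y=+25 mm. One steel key, 13 mm (x) by 14 (y), 10 high, stands at random here or at the second place (the other is an empty screw hole); which is not told: look or try. With the key here the blank goes home only with its x along the jig's +x, the notch over the key.
- key_place2 (a point): second place of the key, at jig x=-30, y=-25 mm. With the key here the blank goes home only with its x along the jig's -x. The wrong way round the blank stops 10 mm short of home, resting on the key.
- tin_mid (a point): centre of a squat steel tin, 68 mm in diameter, 55 mm high, standing upright; leave it
- tap_mid (a point): middle of a brass gas tap lying between the things, 100 mm long (its x), 40 mm wide, 57 mm high; leave it
Not all that is in view belongs to the job. Of the things shaped like the part that bears blank_mid, the aluminium one is meant.

How it is judged:
On the way, in this order (a step that is already met when the one before it is completed fails the run):
1. the blank is drawn clear of the hood and lifted out of the chute ((height (world z) of blank_mid above 0.125 m or horizontal distance between blank_mid and chute_floor above 0.13 m)), for 0.1 s.
2. the blank lies flat on the board, right face up, let go (angle between blank_mid's own z axis and vertical below 0.1 rad and z of blank_mid in the frame of board_top between 0.006 and 0.014 m and horizontal distance between blank_mid and board_top below 0.11 m and contact force between the fingers and blank below 0.1 N and linear speed of blank below 0.02 m/s), for 0.2 s.
At the end, for the whole second after the job is handed in: The blank lies right face up in the jig's pocket, its centre within 5 mm of the pocket's middle (level) and 7 to 13 mm above the pocket floor (home is 10), level to 0.05 rad and in line with the pocket to 0.06 rad, at rest and released (horizontal distance between blank_mid and nest_seat below 0.005 m and z of blank_mid in the frame of nest_seat between 0.007 and 0.013 m and angle between blank_mid's own z axis and vertical below 0.05 rad and angle between the x axis of blank_mid and the x axis of nest_seat, either way round below 0.06 rad and linear speed of blank below 0.02 m/s and contact force between the fingers and blank below 0.1 N); the robot touches nothing.
It fails at once if the squat tin or the gas tap is moved more than 30 mm (distance of any of tin_mid, tap_mid from where it was at the start of the episode above 0.03 m).
It also fails if it takes over 72 s, if anything falls off the work surface, if the arm or the gripper's body presses on something with over 40 N, if the wrist force passes 120 N, or if a joint passes its speed limit or range.

## Working session

There is one attempt and no reset: what is moved stays moved. The work goes in short steps, each a Python script; the robot and the scene stay as the last script left them, time stands still between calls to the robot, and variables do not carry over. Pictures are saved under pics/ and viewed, on a budget of 10 in all, crops included, one or two more only if the job needs it, and the job is handed in when it is done.

```bash
mkdir -p pics; ls
python3 - <<'E'
from workcell import ctrl
import cv2
for n in("scene","top"):
    im=ctrl.get_image(n); cv2.imwrite(f"pics/{n}0.png",im)
    p=ctrl.camera_params(n); print(n,p)
a=cv2.imread("pics/scene0.png");b=cv2.imread("pics/top0.png")
E
```

```text
pics
scene {'vertical_fov': 43.03359165043241, 'cx': 252.01303113680888, 'cy': 184.1231975313479, 'R': array([[-0.83942238,  0.54346933, -0.00333837],
       [ 0.31606463,  0.48316616, -0.81648859],
       [-0.44212352, -0.68643394, -0.57735192]]), 't': array([ 0.43725112, -0.1404798 ,  1.78994296])}
top {'vertical_fov': 51.72882183926136, 'cx': 254.86132541250706, 'cy': 191.4286509984982, 'R': array([[-0.01378597, -0.9998925 ,  0.00499405],
       [-0.99312246,  0.01311154, -0.11634376],
       [ 0.11626577, -0.00656361, -0.99319645]]), 't': array([0.03778506, 0.55389609, 1.22823541])}
```

View pics/scene0.png

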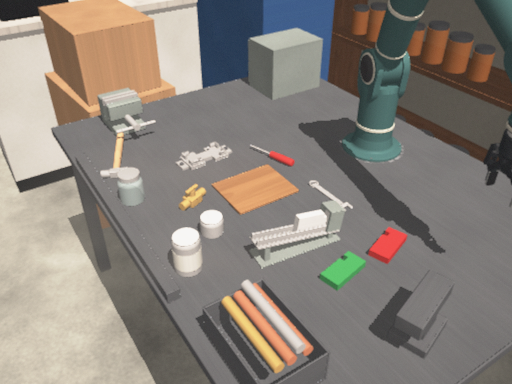

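View pics/top0.png

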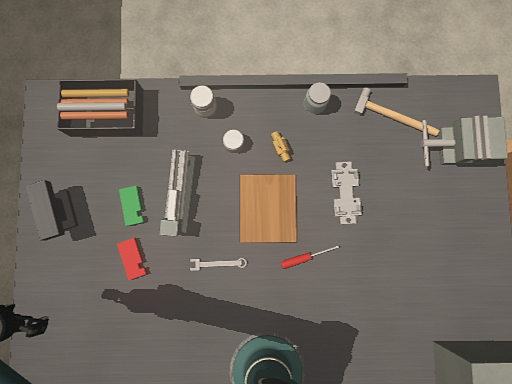

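The scene view shows the chute at about (297,235) with a light plate on edge in it. A green plate lies at (343,270) and a red one at (388,244). Only the plate in the chute is bare aluminium. The top view shows the chute at (174,195) with its hood at (170,228), the board at (268,208) and the jig at (346,193). The tin is at (233,141) and the tap at (281,146). Next I'll take enlarged crops to confirm.

Run:
```python
import cv2,numpy as np
s=cv2.imread("pics/scene0.png");t=cv2.imread("pics/top0.png")
def c(i,x,y,w,h,k): return cv2.resize(i[y:y+h,x:x+w],None,fx=k,fy=k,interpolation=cv2.INTER_CUBIC)
# left: top chute x150-200,y140-245 k5.5 ; scene chute x245-350,y195-265 ; 
A=c(t,150,142,50,100,6)   #300x600
B=c(s,248,198,100,64,5)   #500x320
C=c(t,322,155,50,75,3.7)  #185x277
D=c(s,172,140,65,36,4.8)   #312x172
o=np.zeros((600,800,3),np.uint8)
o[:600,:300]=A;o[:320,300:]=B;o[322:322+C.shape[0],300:300+C.shape[1]]=C
o[322:322+D.shape[0],488:488+D.shape[1]]=D
cv2.imwrite("pics/crop1.png",o)
C=c(t,322,155,50,75,8); 
E=c(s,172,140,65,36,6)
o=np.zeros((600,800,3),np.uint8);o[:,:400]=C;o[:216,400:790]=E
o[230:570,400:740]=c(t,235,170,68,68,5)
cv2.imwrite("pics/crop2.png",o)
```

```text
(no output)
```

View pics/crop1.png

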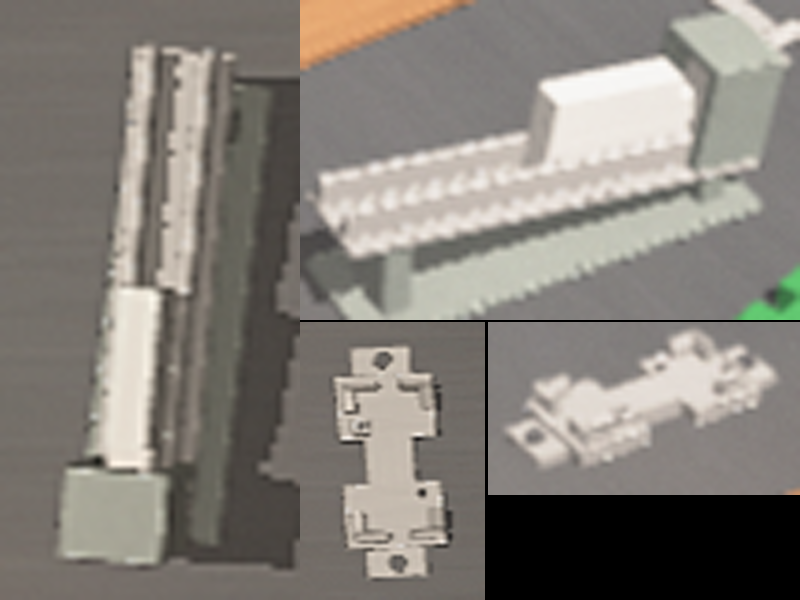

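View pics/crop2.png

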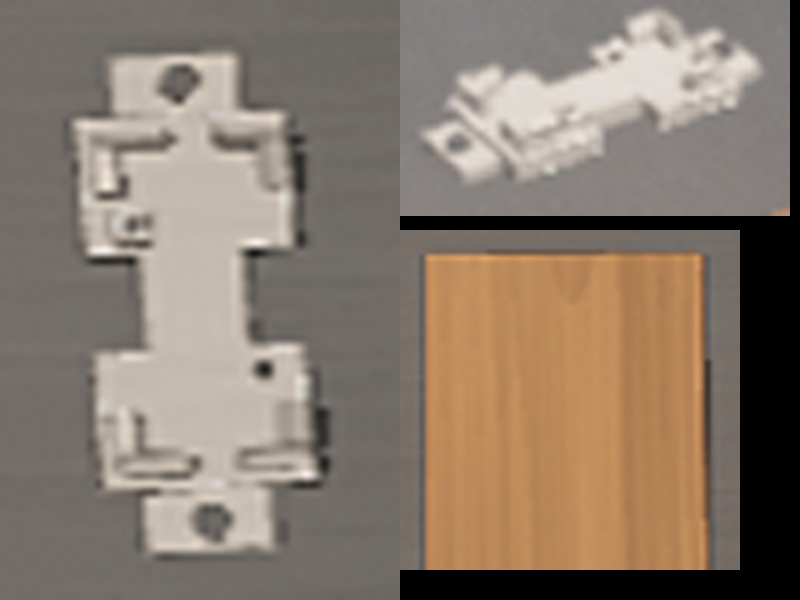

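The crop confirms it. The bare aluminium plate stands on edge in the chute, uphill end at about top px (173,190), going under the hood at about y=220. The key is at the jig's upper-left (crop 130,222, top px about (338,182.5)). The empty hole is at the lower right (263,370). So the blank's x axis must point along the jig axis towards world +x. Next I'll fit the poses.

```bash
cat > h.py <<'E'
import numpy as np,cv2
from workcell import ctrl
from scipy.optimize import least_squares
from scipy.spatial.transform import Rotation as Rr
def cam(n):
    p=ctrl.camera_params(n);f=192/np.tan(np.radians(p["vertical_fov"]/2));return p,f
def proj(n,X):
    p,f=cam(n);c=np.atleast_2d(X)@p["R"].T+p["t"]
    return np.c_[f*c[:,0]/c[:,2]+p["cx"],f*c[:,1]/c[:,2]+p["cy"]]
def back(n,uv,z):
    p,f=cam(n);uv=np.atleast_2d(uv)
    d=np.c_[(uv[:,0]-p["cx"])/f,(uv[:,1]-p["cy"])/f,np.ones(len(uv))]@p["R"];o=-p["R"].T@p["t"]
    return o+d*((z-o[2])/d[:,2])[:,None]
def wor(P,L): # pose (x,y,yaw), local points
    c,s=np.cos(P[2]),np.sin(P[2]);L=np.atleast_2d(L)
    return np.c_[P[0]+c*L[:,0]-s*L[:,1],P[1]+s*L[:,0]+c*L[:,1],L[:,2]]
def chl(s,n,y): # chute: along, normal, across -> local
    return [s*np.cos(.14)-n*np.sin(.14),y,.046+s*np.sin(.14)+n*np.cos(.14)]
def px(u,v,k,x0,y0): return ((u+.5)/k-.5+x0,(v+.5)/k-.5+y0)
def fit(obs,g): # obs: (cam,uv,local)
    def r(P): return np.concatenate([(proj(n,wor(P,L))[0]-uv) for n,uv,L in obs])
    q=least_squares(r,g,loss="soft_l1");return q.x,r(q.x).reshape(-1,2)
E
python3 - <<'E'
from h import *
np.set_printoptions(precision=4,suppress=True)
J=lambda u,v:px(u,v,8,322,155)
z=.014
obs=[("top",J(u,v),(x/1e3,y/1e3,z)) for u,v,x,y in [(140,255,20,20),(247,248,20,-20),(150,350,-20,20),(252,345,-20,-20),(263,370,-30,-25)]]
Pj,r=fit(obs,[.5,-.25,0]);print("jig",Pj,r)
A=lambda u,v:px(u,v,6,150,142);B=lambda u,v:px(u-300,v,5,248,198)
obs=[("top",A(*a),chl(s,n,y)) for a,s,n,y in [((66,470),-.085,.068,.0255),((168,470),-.085,.068,-.0255),((58,556),-.13,.068,.0255),((164,562),-.13,.068,-.0255),
 ((134,48),.13,.018,.0175),((212,50),.13,.018,-.0175)]]
obs+=[("scene",B(*a),chl(s,n,y)) for a,s,n,y in [((716,76),-.085,.068,.0255),((786,60),-.13,.068,.0255),((668,38),-.085,.068,-.0255)]]
Pc,r=fit(obs,[.5,.3,0]);print("chute",Pc,r)
for a in [(118,288),(160,290)]:
    print("blank uphill end",*[ (lambda X: ((X[0]-Pc[0])*np.cos(Pc[2])+(X[1]-Pc[1])*np.sin(Pc[2]), -(X[0]-Pc[0])*np.sin(Pc[2])+(X[1]-Pc[1])*np.cos(Pc[2])))(back("top",A(*a),zz)[0]) for zz in (.099,)])
b=back("top",[(240,175),(296,175),(240,242),(296.5,242)],.010);print("board",b,b.mean(0))
print("tin",back("top",[233,139],.055),"tap",back("top",[281,146],.03))
np.savez("P.npz",j=Pj,c=Pc,b=b.mean(0))
# overlay
s=cv2.imread("pics/scene0.png");t=cv2.imread("pics/top0.png")
def ov(im,n,x0,y0,w,h,k,polys):
    c=cv2.resize(im[y0:y0+h,x0:x0+w],None,fx=k,fy=k,interpolation=cv2.INTER_CUBIC)
    for L,col in polys:
        q=((proj(n,L)-[x0,y0]+.5)*k-.5).round().astype(int);cv2.polylines(c,[q],True,col,1)
    return c
def rect(a,b,c,d,z): return [(a,c,z),(b,c,z),(b,d,z),(a,d,z)]
jp=[(wor(Pj,rect(-.0695,.0695,-.0375,.0375,.030)),(0,0,255)),(wor(Pj,rect(-.02,.02,-.02,.02,.014)),(0,255,0)),(wor(Pj,rect(.0235,.0365,.018,.032,.024)),(255,0,0))]
cp=[(wor(Pc,[chl(s_,.068,y) for s_,y in [(-.085,-.0255),(-.085,.0255),(-.13,.0255),(-.13,-.0255)]]),(0,0,255)),
(wor(Pc,[chl(s_,.018,y) for s_,y in [(.13,-.0175),(.13,.0175),(-.13,.0175),(-.13,-.0175)]]),(255,0,0)),
(wor(Pc,[chl(s_,.018,y) for s_,y in [(.13,-.0115),(.13,.0115),(-.13,.0115),(-.13,-.0115)]]),(0,200,0))]
o=np.zeros((600,800,3),np.uint8)
o[:600,:300]=ov(t,"top",150,142,50,100,6,cp)
o[:320,300:]=ov(s,"scene",248,198,100,64,5,cp)
o[322:597,300:484]=ov(t,"top",324,160,46,69,4,jp)[:275]
o[322:597,490:790]=ov(s,"scene",174,138,60,55,5,jp)
cv2.imwrite("pics/ov1.png",o)
E
```

```text
jig [ 0.5508 -0.2649  0.0362] [[ 0.4765 -0.2817]
 [-0.5919 -0.0107]
 [ 0.1534  0.1245]
 [-0.2457  0.1392]
 [ 0.1679  0.0204]]
chute [ 0.5581  0.2781 -0.0993] [[ 0.0025 -0.9628]
 [ 0.0435  0.5064]
 [ 0.1323 -0.287 ]
 [-0.5089  0.1841]
 [ 0.7487 -1.0426]
 [-0.9845 -0.4148]
 [ 0.9561 -0.6119]
 [ 0.2587 -0.3099]
 [-0.0741 -3.2265]]
blank uphill end (np.float64(-0.0035584138088752167), np.float64(0.010100869703307131))
blank uphill end (np.float64(-0.0027516566121923076), np.float64(-0.010989483635033805))
board [[ 0.6114  0.0778  0.01  ]
 [ 0.6091 -0.1046  0.01  ]
 [ 0.3951  0.0798  0.01  ]
 [ 0.3926 -0.1005  0.01  ]] [ 0.5021 -0.0119  0.01  ]
tin [[0.7201 0.0975 0.055 ]] tap [[ 0.7014 -0.0562  0.03  ]]
```

View pics/ov1.png

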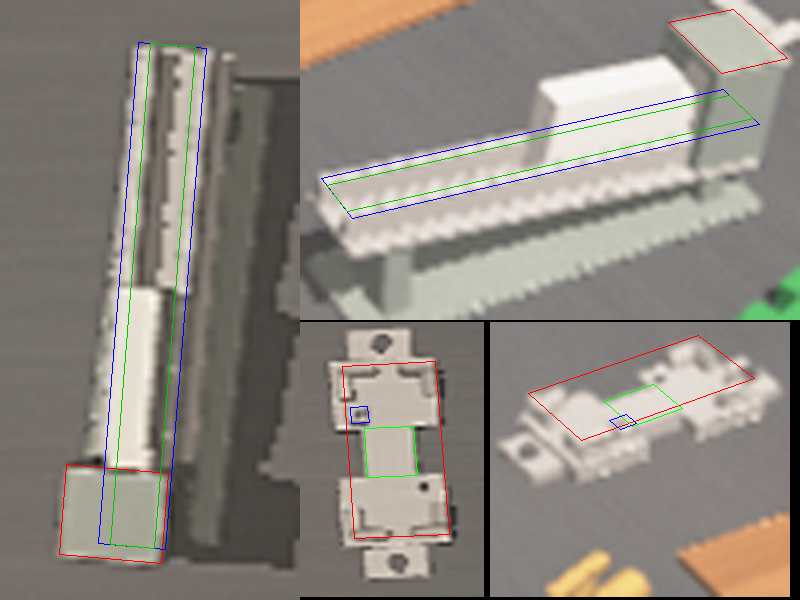

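The overlay agrees with the hood, the rails and the blank: the blank is centred to 0.4 mm and about 30 mm under the hood, and the board comes out at 217x180 mm. I'll refine the jig later. First I'll check reachability and go to the pre-grasp.

```bash
cat >> h.py <<'E'
D=np.load("P.npz");Pc,Pj,Pb=D["c"],D["j"],D["b"]
def quat(zx,yax):
    z=np.array(zx)/np.linalg.norm(zx);y=np.array(yax)-np.dot(yax,z)*z;y/=np.linalg.norm(y)
    q=Rr.from_matrix(np.c_[np.cross(y,z),y,z]).as_quat();return np.r_[q[3],q[:3]]
def down(yaw): # tool straight down, closing line at angle yaw+90deg (tool x: mirrored)
    return quat([0,0,-1],[-np.sin(yaw),np.cos(yaw),0])
c_,s_=np.cos(Pc[2]),np.sin(Pc[2])
CN=np.array([-np.sin(.14)*c_,-np.sin(.14)*s_,np.cos(.14)]);CX=np.array([np.cos(.14)*c_,np.cos(.14)*s_,np.sin(.14)]);CY=np.array([-s_,c_,0])
def cpt(s,n,y=0): return wor(Pc,chl(s,n,y))[0]
E
python3 - <<'E'
from h import *
np.set_printoptions(precision=3,suppress=True)
print(ctrl.get_orientation(),ctrl.tip_reach,ctrl.get_contact_force(),ctrl.get_clock())
for sg in (1,-1):
    q=quat(-CN,sg*CY)
    for n in (.034,.12): print(sg,ctrl.inverse_kinematics(cpt(-.055,n),q))
    print(ctrl.inverse_kinematics([.5,-.06,.06],down(0 if sg>0 else np.pi)), ctrl.inverse_kinematics([*Pj[:2],.03],down(Pj[2]+(0 if sg>0 else np.pi))))
E
```

```text
[-0.     0.176  0.984 -0.001] 0.014 [ 0.268 -0.743  0.09 ] 0.1
1 [-0.69   0.536  0.083  1.992  0.101  0.512  0.765]
1 [-0.72   0.386  0.099  1.976  0.089  0.679  0.775]
[-0.175  0.518  0.279  2.093 -0.259  0.562  1.861] [ 0.198  0.696  0.261  1.834 -0.279  0.647  2.232]
-1 [-1.091  0.603  0.599  2.018 -0.469  0.543 -1.87 ]
-1 [-1.171  0.444  0.667  2.004 -0.29   0.688 -2.021]
[-0.45   0.583  0.631  2.11  -0.587  0.626 -0.979] [-0.189  0.855  0.822  1.86  -0.853  0.824 -0.448]
```

Run:
```python
from h import *
np.set_printoptions(precision=4,suppress=True)
q=quat(-CN,CY)
ctrl.reach(cpt(-.05,.13),q)
print(ctrl.line_to(cpt(-.05,.036),feed=.12,f_stop=8))
print("at",ctrl.get_ee_pos()-cpt(-.05,.036),ctrl.get_contact_force())
ctrl.grasp(); print("w",ctrl.get_width(),ctrl.get_contact_force(),ctrl.get_torque(),ctrl.get_clock())
```

```text
False
at [0.0004 0.0004 0.0006] [-0.1795 -0.4108  1.0053]
w 0.019157616765805015 [-1.7892 -0.4925  3.9061] [-0.146   0.2494 -0.0529] 3.225
```

The gripper holds at 19.2 mm, which fits the 20 mm plate, and side forces are tiny. Next I'll draw it out and lift.

Run:
```python
from h import *
np.set_printoptions(precision=4,suppress=True)
p0=ctrl.get_ee_pos()
p1=p0+CX*.058
print(ctrl.line_to(p1,feed=.06,f_stop=20),ctrl.get_ee_pos()-p0,ctrl.get_contact_force(),ctrl.get_width())
if np.linalg.norm(ctrl.get_ee_pos()-p1)<.005:
    p2=p1+CN*.045; print(ctrl.line_to(p2,feed=.1,f_stop=20))
    print(ctrl.line_to([p2[0],p2[1],.22],feed=.15),ctrl.get_ee_pos(),ctrl.get_contact_force(),ctrl.get_width(),ctrl.get_clock())
    s=ctrl.get_image("scene");t=ctrl.get_image("top")
    o=np.zeros((600,800,3),np.uint8)
    o[:,:400]=cv2.resize(s[110:290,235:355],(400,600));o[:,400:]=cv2.resize(t[110:260,120:220],(400,600));cv2.imwrite("pics/lift.png",o)
```

```text
True [ 0.0015 -0.0001  0.0003] [-0.994  -0.7162  4.2479] 0.019304837334349546
```

Run:
```python
from h import *
np.set_printoptions(precision=4,suppress=True)
p0=ctrl.get_ee_pos()
for d in (.004,.012):
    r=ctrl.line_to(p0+CX*d,feed=.015,f_stop=35);print(r,(ctrl.get_ee_pos()-p0)@CX,ctrl.get_contact_force(),ctrl.get_torque(),ctrl.get_width())
```

```text
False 0.0006475179459987187 [-11.45    -0.173   11.5937] [-0.2665  1.7019 -0.1994] 0.019238176335172146
False 0.00817399110265082 [-13.4134  -1.067   13.3782] [-0.3141  2.0031 -0.2351] 0.01947834635020054
```

Run:
```python
from h import *
np.set_printoptions(precision=4,suppress=True)
p0=ctrl.get_ee_pos()
for d,n in ((.004,.002),(.02,.002),(.05,.002)):
    r=ctrl.line_to(p0+CX*d+CN*n,feed=.03,f_stop=45);e=ctrl.get_ee_pos()-p0;print(r,e@CX,e@CN,e@CY,ctrl.get_contact_force(),ctrl.get_torque()[1],ctrl.get_width())
```

```text
False 0.0036829358300014517 0.0014027217266069977 -0.0003805963921626486 [-0.6008 -0.4891 -4.8223] 0.24246551842887845 0.01922033675281789
False 0.02001281494509291 0.0019137708926015916 -0.0002440004722251831 [-0.0496 -0.9811 -3.4445] 0.1994515143480299 0.01942182049730361
False 0.0501948706853037 0.0018541488884657304 -0.000470227290128319 [ 0.7195 -3.5875 -4.9264] 0.22561428827069824 0.018872864038998405
```

The blank is off the floor, carrying only its own weight, and drawn about 60 mm. Now I'll lift.

Run:
```python
from h import *
np.set_printoptions(precision=4,suppress=True)
p1=ctrl.get_ee_pos();p2=p1+CN*.05
print(ctrl.line_to(p2,feed=.1,f_stop=25))
if np.linalg.norm(ctrl.get_ee_pos()-p2)<.005:
    ctrl.line_to([p2[0],p2[1],.22],feed=.15);print(ctrl.get_ee_pos(),ctrl.get_contact_force(),ctrl.get_width(),ctrl.get_clock())
    # turn upright + half round, over the board
    q=down(np.pi+Pj[2]);ctrl.reach([.50,-.045,.20],q)
    print(ctrl.get_ee_pos(),ctrl.get_orientation()-q,ctrl.get_joint_pos(),ctrl.get_contact_force(),ctrl.get_width(),ctrl.get_clock())
    s=ctrl.get_image("scene");t=ctrl.get_image("top")
    o=np.zeros((600,800,3),np.uint8)
    o[:,:400]=cv2.resize(s[90:240,200:300],(400,600));
    o[:300,400:]=cv2.resize(t[150:255,210:350],(400,300))
    o[300:,400:]=cv2.resize(s[130:205,160:260],(400,300));cv2.imwrite("pics/lift.png",o)
```

```text
False
[0.5549 0.2774 0.2188] [ 0.2022  0.328  -5.1301] 0.019423551006719338 8.1667
[ 0.5002 -0.0444  0.1999] [ 0.     -0.      0.0009 -0.    ] [-0.6225  0.3319  0.778   2.0409 -0.3006  0.8826 -1.2109] [ 0.2066  1.0609 -3.5897] 0.019020007813856304 9.9833
```

View pics/lift.png

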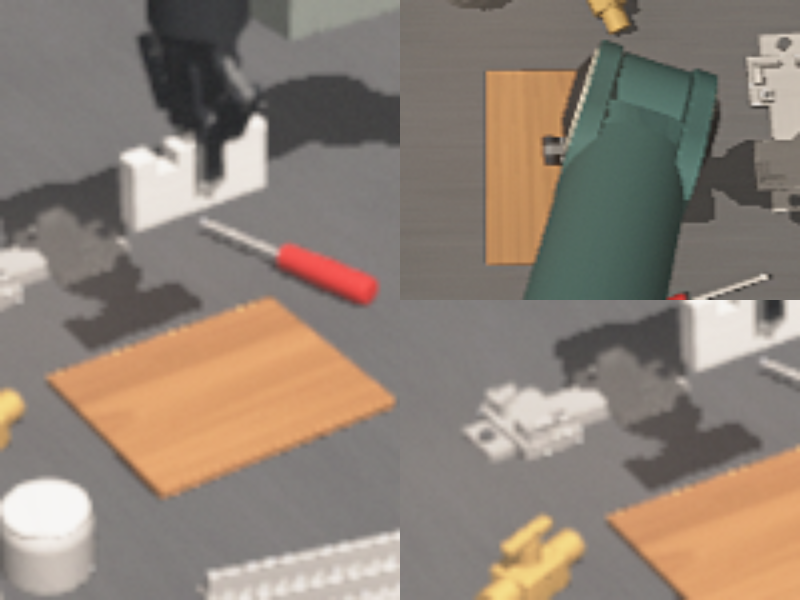

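The notch is up and towards world +x (upper left in the scene crop at (170,165)), and the blank hangs level over the board. Next I'll stand it on the board, release it and tip it towards +y, which brings z up.

Run:
```python
from h import *
np.set_printoptions(precision=4,suppress=True)
x,y=.50,-.045
ctrl.line_to([x,y,.056],feed=.12)
print(ctrl.line_to([x,y,.042],feed=.02,f_stop=6),ctrl.get_ee_pos(),ctrl.get_contact_force())
ctrl.gripper_open();ctrl.line_to([x,y,.16],feed=.12);print(ctrl.get_contact_force(),ctrl.get_clock())
ctrl.grasp()
ctrl.line_to([x,y-.06,.16],feed=.15);ctrl.line_to([x+.005,y-.06,.069],feed=.15)
print("w",ctrl.get_width(),ctrl.get_contact_force())
print(ctrl.line_to([x+.005,y+.012,.069],feed=.08),ctrl.get_contact_force())
ctrl.hold(.3);ctrl.line_to([x,y-.04,.12],feed=.15);ctrl.line_to([x,y-.06,.2],feed=.2);print(ctrl.get_clock())
ctrl.goto_joints(ctrl.get_joint_pos()+np.array([.35,0,0,0,0,0,0])); print(ctrl.get_ee_pos())
s=ctrl.get_image("scene");t=ctrl.get_image("top");cv2.imwrite("pics/s2.png",s);cv2.imwrite("pics/t2.png",t)
o=np.zeros((600,800,3),np.uint8)
o[:,:400]=cv2.resize(s[120:270,200:300],(400,600),interpolation=2);o[:400,400:]=cv2.resize(t[165:250,230:315],(400,400),interpolation=2);o[400:,400:]=cv2.resize(t[150:250,210:410],(400,200))
cv2.imwrite("pics/lay.png",o)
```

```text
True [ 0.5001 -0.0449  0.0462] [-0.9744  0.426   5.5193]
[-0.5227 -0.035  -0.2991] 13.7167
w -0.00021243496855820045 [-0.0321 -0.0425 -0.4602]
False [ 0.5905 -0.394  -0.3565]
18.3333
[ 0.4335 -0.2678  0.1978]
```

View pics/lay.png

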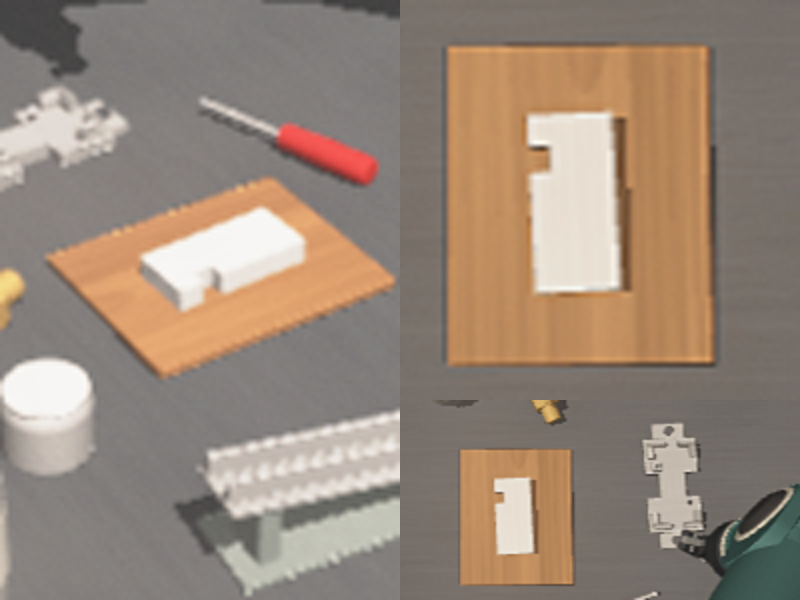

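The blank lies flat on the board. Its notched edge faces +y (image left) and the notch is at the +x end, so it is right face up. Next I'll measure it and refine the jig, using features free of side-face bias.

Run:
```python
from h import *
np.set_printoptions(precision=4,suppress=True)
K=400/85
c=np.array([px(u-400,v,K,230,165) for u,v in [(527,113),(613,111),(533,292),(622,290)]])
b=back("top",c,.030);print(b,b.mean(0)); 
for i,j in((2,0),(3,1),(1,0)): d=b[j]-b[i];print(np.hypot(*d[:2]),np.arctan2(d[1],d[0]))
J=lambda u,v:px(u,v,8,322,155)
h=back("top",[J(180,82),J(212,522)],.01);d=h[0]-h[1];print("holes",h.mean(0),np.hypot(*d[:2]),np.arctan2(d[1],d[0]))
h=back("top",[J(130,222)],.024);g=back("top",[J(263,370)],.014);d=(h-g)[0];print("key-hole",(h+g)/2,np.hypot(*d[:2]),"exp .0781",np.arctan2(d[1],d[0])-np.arctan2(25,30))
t=cv2.imread("pics/top0.png");s=cv2.imread("pics/s2.png")
def ov(im,n,x0,y0,w,h,k,polys):
    c=cv2.resize(im[y0:y0+h,x0:x0+w],None,fx=k,fy=k,interpolation=cv2.INTER_CUBIC)
    for L,col in polys:
        q=((proj(n,L)-[x0,y0]+.5)*k-.5).round().astype(int);cv2.polylines(c,[q],True,col,1)
    return c
def rect(a,b,c,d,z): return [(a,c,z),(b,c,z),(b,d,z),(a,d,z)]
P=np.array([.551,-.2656,.036])
jp=[(wor(P,rect(-.0615,.0615,-.0295,.0295,.014)),(0,0,255)),(wor(P,rect(-.02,.02,-.02,.02,.014)),(0,255,0)),(wor(P,rect(.0235,.0365,.018,.032,.024)),(255,0,0)),(wor(P,rect(-.0695,.0695,-.0375,.0375,.030)),(0,180,255))]
o=np.zeros((600,800,3),np.uint8)
o[:,:344]=ov(t,"top",327,160,43,75,8,jp)
o[:,350:800]=cv2.resize(np.vstack([ov(s,"scene",172,138,64,43,7,jp)]*1)[:,:448],(450,301)).repeat(1,0)[:600] if 0 else 0
a=ov(s,"scene",172,138,64,43,7,jp);b2=ov(s,"scene",172,138,64,42,7,[])
o[:301,350:798]=a;o[303:597,350:798]=b2
cv2.imwrite("pics/jig.png",o)
```

```text
[[ 0.5636  0.0246  0.03  ]
 [ 0.5642 -0.0337  0.03  ]
 [ 0.4426  0.0223  0.03  ]
 [ 0.4431 -0.0374  0.03  ]] [ 0.5034 -0.006   0.03  ]
0.12101708580309169 0.018958806660605003
0.12112758539306741 0.030210362149549405
0.058358605982980996 1.58105927925027
holes [ 0.5509 -0.2654  0.01  ] 0.179684861226434 0.03169604385260533
key-hole [[ 0.5516 -0.2637  0.019 ]] 0.08005785067230628 exp .0781 0.03785022728088894
```

View pics/jig.png

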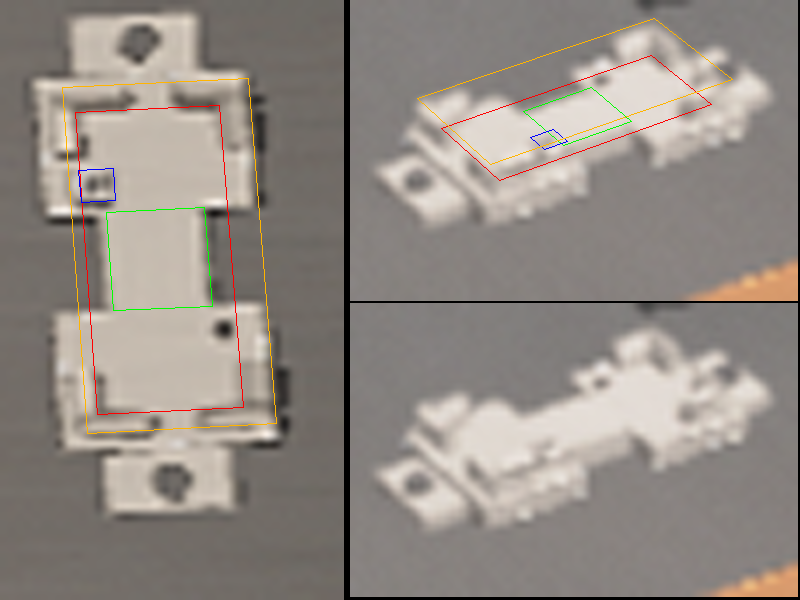

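Run:
```python
from h import *
np.set_printoptions(precision=4,suppress=True)
S=lambda u,v:px(u-350,v-303,7,172,138)
J=lambda u,v:px(u,v,8,322,155)
h=back("scene",[S(602,383)],.014);print("hole scene",h,"top",back("top",[J(263,370)],.014))
for z in (.004,.008,.012):
    a=back("scene",[S(416,483),S(724,372)],z);b=back("top",[J(180,82),J(212,522)],z);d=a[0]-a[1]
    print(z,a.mean(0),np.hypot(*d[:2]),np.arctan2(d[1],d[0]),"top",b.mean(0))
print("pred hole", wor([.551,-.2645,.035],[-.03,-.025,.014]))
b=back("scene",[(240,150)],.03)
```

```text
hole scene [[ 0.5237 -0.2892  0.014 ]] top [[ 0.5218 -0.2904  0.014 ]]
0.004 [ 0.5486 -0.2747  0.004 ] 0.18195191648257036 0.04658699684244762 top [ 0.5516 -0.2669  0.004 ]
0.008 [ 0.5514 -0.2689  0.008 ] 0.18115752842236127 0.04658699684244679 top [ 0.5511 -0.2659  0.008 ]
0.012 [ 0.5543 -0.2631  0.012 ] 0.18036314036215204 0.04658699684244722 top [ 0.5507 -0.265   0.012 ]
pred hole [[ 0.5219 -0.2905  0.014 ]]
```

Both cameras agree on the jig to about 1–2 mm: centre (0.551, -0.2645), yaw 0.036. Next I'll regrasp the blank by its long edges and start seating it.

Run:
```python
from h import *
np.set_printoptions(precision=4,suppress=True)
q=down(np.pi+.022)
ctrl.gripper_open()
ctrl.reach([.5034,-.006,.13],q)
print(ctrl.line_to([.5034,-.006,.028],feed=.1,f_stop=10),ctrl.get_ee_pos())
ctrl.grasp();print("w",ctrl.get_width(),ctrl.get_contact_force(),ctrl.get_clock())
ctrl.line_to([.5034,-.006,.12],feed=.12);print(ctrl.get_width(),ctrl.get_contact_force())
qj=down(np.pi+.036);X,Y=.551,-.2645
ctrl.reach([X,Y,.12],qj);ctrl.line_to([X,Y,.052],feed=.1);print(ctrl.get_ee_pos(),ctrl.get_contact_force())
print(ctrl.line_to([X,Y,.032],feed=.015,f_stop=8),ctrl.get_ee_pos(),ctrl.get_contact_force(),ctrl.get_torque(),ctrl.get_clock())
```

```text
False [ 0.5039 -0.006   0.0285]
w 0.0546057959715426 [-1.1285  0.1773  7.0998] 22.6
0.0543983146675837 [-0.2401 -0.2462 -3.8588]
[ 0.5513 -0.2649  0.0524] [ 0.0257 -0.9587 -2.8677]
True [ 0.5509 -0.2645  0.0329] [-0.2161  0.8258  5.7706] [-0.0059  0.0683 -0.019 ] 26.575
```

The downward stop came at TCP z 0.033, which is home; on the key it would be about 0.042. I'll release, retreat and check.

Run:
```python
from h import *
np.set_printoptions(precision=4,suppress=True)
ctrl.gripper_open();p=ctrl.get_ee_pos();ctrl.line_to([p[0],p[1],.2],feed=.12)
ctrl.goto_joints(ctrl.get_joint_pos()+np.array([-.9,0,0,0,0,0,0]));print(ctrl.get_ee_pos(),ctrl.get_contact_force(),ctrl.get_clock())
s=ctrl.get_image("scene");t=ctrl.get_image("top")
cv2.imwrite("pics/t3.png",t)
def ov(im,n,x0,y0,w,h,k,polys):
    c=cv2.resize(im[y0:y0+h,x0:x0+w],None,fx=k,fy=k,interpolation=cv2.INTER_CUBIC)
    for L,col in polys:
        q=((proj(n,L)-[x0,y0]+.5)*k-.5).round().astype(int);cv2.polylines(c,[q],True,col,1)
    return c
P=[.551,-.2645,.036]
B=[(wor(P,[(-.06,-.028,z),(.06,-.028,z),(.06,.028,z),(-.06,.028,z)]),c) for z,c in ((.034,(0,0,255)),(.044,(255,0,0)))]
o=np.zeros((600,800,3),np.uint8)
o[:,:344]=ov(t,"top",327,160,43,75,8,B[:1]);o[:301,350:798]=ov(s,"scene",172,138,64,43,7,B);o[303:597,350:798]=ov(s,"scene",172,138,64,42,7,[])
cv2.imwrite("pics/end.png",o)
```

```text
[0.5484 0.2647 0.1993] [-0.3096  0.0241 -0.2236] 30.4667
```

View pics/end.png

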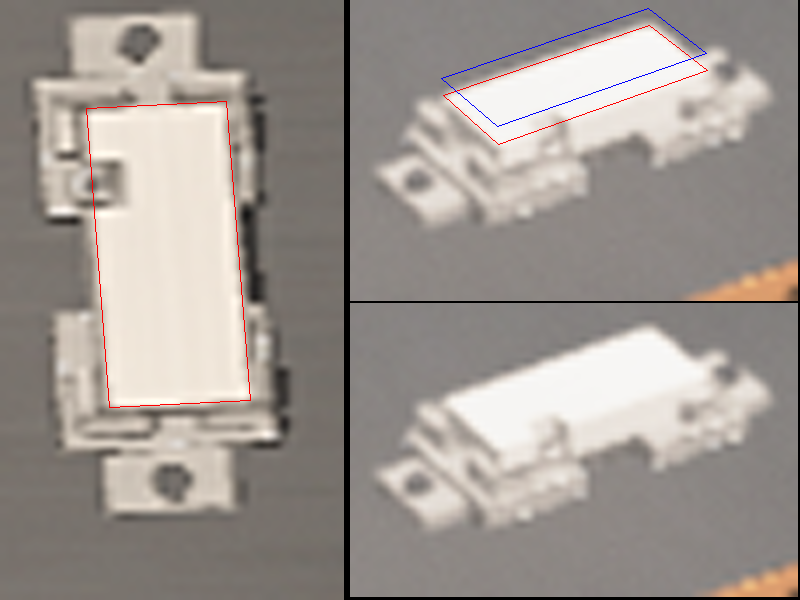

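The blank's top face matches the home outline (red, z 34 mm) in both views. It doesn't match the outline for resting on the key (blue). The key shows in the notch at (105,183), and the blank sits within the corner blocks. Handing in.

```bash
python3 -c "
from workcell import ctrl
ctrl.close_job();print(ctrl.get_clock())"
```

```text
the job is handed in; nothing more can be done
the job is handed in; nothing more can be done
```

The blank is seated in the keyed jig and released, and the job was handed in at about 30.5 s of the 72 s. I drew the blank clear of the hood and lifted it out. I stood it on the board and tipped it flat, right face up, then took it again by its long edges and seated it with the notch over the key. It went home first try, so no half turn was needed.

**Last checks:**
- **Seating:** the downward stop came at TCP z 0.033 m (home about 0.032; on the key it would have been about 0.042). Both camera overlays match the home outline, with the key showing in the notch.
- **Release:** the arm was clear afterwards, with under 0.4 N on the tool.

**What disagreed:**
- **Draw:** the first pull stopped on its 20 N limit after 1.5 mm. The blank was dragging on the chute floor, so I raised it 2 mm and it came free.
- **Jig position:** the two cameras' estimates of the jig differed by 1–2 mm, within the calibration.
- **Gripper width:** on the 56 mm edges it read about 54.5 mm.
- **Tin and tap:** I didn't measure them again at the end. No planned move went near them, and they hadn't visibly moved in the parts of the mid-run pictures that showed them.

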